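Put the hotplate's knob back on

ROBOT

A 6-joint arm with a two-finger parallel gripper is mounted at the origin on a cart in front of the work surface, level with it; the furniture and walls round the work are solid. World frame = base frame: x ahead of the robot, y to its left, z up, the work surface at z = 0. Lengths are in m, angles in rad, forces in N, time in s.
With the tool pointing down it reaches from about 0.275 to 0.825 m from the base axis. Payload 5.2 kg.
Tool frame: the origin (TCP) lies at the very end of the fingers, on their centre line; the grasp point (between the pads) lies 19 mm behind it; z points along the fingers, y is the line along which they close (so a half turn about z gives the same grasp; the last joint's range is limited). The gripper opens to 93 mm and grips with 3 to 60 N. Pads are 15 mm wide; open, the fingers measure 128 mm over their backs; the gripper's body (75 mm by 188 mm) begins 65 mm behind the grasp point.
Start: joints at [1.145, 0.259, 1.535, -0, 1.348, -0.203], TCP at [0.122, 0.536, 0.219] pointing down, gripper open.
Joint ranges: [-3.14, 3.14], [-0.91, 2.08], [0.19, 2.58], [-1.22, 4.36], [0.22, 2.71], [-3.12, 3.12]. Speed limits (rad/s): [2.57, 2.57, 3.14, 3.14, 3.14, 3.14].

INTERFACE

Orientations are given as a unit quaternion [x, y, z, w].
In Python, from rig import env, read_camera, calibration gives the robot as it stands. The module is installed in compiled form; this text tells all that it offers.
- The arm moves only by the tool carry_out, never from a script. Its argument "rows" is text: rows parted by semicolons, each of 4 numbers parted by spaces: the shift along the world's x, y, z in cm, then the turn about the world's z in rad. In form: x y z turn; .... A call has 1 to 12 rows; each row is the pose to reach, as a shift and turn from the pose commanded when the call began; what a row does not reach only later rows make up. A row lasts 1/10 s, in which the tool goes at most 50 mm and 8.59 degrees, less where a joint would pass 70% of its speed; a pose out of reach is approached as far as the arm can. A call with a gripper value outside its range is refused whole. "grip" is the opening, from 0 (shut) to 1 (fully open), set as the call begins (left out, the last holds). The fingers move at their own pace and stop on an object; the grip force is fixed at half the most. Time passes only in rows, so rows that repeat a pose let the fingers close. It gives the time, the measured TCP pose, the force, the opening and the grip force at its end, in the units of the state.
- env.observe(): the state, without advancing time (a new reading comes with each control period).
- read_camera(name): name is "scene" or "side" or "wrist"; returns the picture (420x560x3 uint8, blue, green, red); there is no depth.
- calibration(name): a dict with "intrinsics" (3x3 intrinsics, pixels), "dist_coeffs" ([k1, k2, p1, p2, k3] as OpenCV has them; the pictures are not rectified), "extrinsics" (4x4, takes a point from world to camera coordinates); the wrist camera has in their place "mount" (4x4, takes a point from camera to tool coordinates, whose origin is the TCP and whose axes are the flange's). Camera axes: x right, y up, looking along -z (the intrinsics and any distortion apply to the point x, -y, -z); pixel columns grow to the right and rows downward; lengths in m; the calibration is good to about 2 mm. A picture is of the moment at which its call begins: read the wrist's pose just before it. calibration takes no time and is no camera call.
- env.job_done(): hands the job in; it is judged then, once.
The state is a dict: "t": time; "joint_positions": joint angles; "qvel": joint speeds; "effort": joint torques, N m; "position": TCP position; "orientation": TCP orientation; "force": force on the tool from outside, world axes, zero at the start; "ft_torque": the same for the moment, N m; "gripper_width": opening from 0.0 (shut) to 1.0 (fully open); "grip_force": force on a finger pad.
Only numpy, scipy, OpenCV 4.12 (cv2) and the standard library are available. Lean on these libraries where they do the work, as an engineer would, in place of code of your own. Each camera call takes 0.05 s, during which the arm holds its last target. There are 200 camera calls.

TASK

One of the two control shafts on the hotplate is bare. Take the loose knob that matches the one still fitted, with the pointer grip, turn it so that its pointer aims at the front edge of the hotplate like its neighbour's (the flat in its bore then meets the flat of the shaft), and push it straight down until it clicks home and sits flush on the panel; then let go. Leave the smaller round knob where it is.

Things in the scene. Friction and masses are not known exactly. Their poses are not given: they have to be found in the camera images.
- knob: Grey knob to fit, upright on worktop or cooker. Origin: underside centre. Body 50 mm across, 28 high; on it a grip bar 16 mm wide, z 28 to 48 mm, its sides parallel to x from x = -22 to 20 (grasp there, closing along y). Its nose with a dark line points to -x, 30 mm off the axis. Below: D-bore on the axis, 20 mm wide, 25 deep, flat on the -x side 4.3 mm from the axis, mouth flared 3.5 mm.
- shaft: Bare steel D-shaft, fixed, 18 mm wide, 24 high, top 9 mm tapered; flat on its -x side, 2.5 mm from the axis. Origin: on its axis at the panel surface, 50 mm above the worktop; z up. The knob goes on with its axes parallel to these (within 12 degrees), origin on origin when home. Sprung balls in its y sides, 9 mm up, snap behind a lip in the bore: a push of 5 to 16 N over the last 12 mm.
- hob: White hotplate, fixed, 200 mm deep, 210 wide, panel top 50 mm high; dark round plate at its back. Origin: underside centre; -x: its front edge, towards the robot. Two control places 58 mm in front of the centre, 58 mm left and right: one, either, has the bare shaft, the other a fitted knob like the loose one, nose to the front edge. The shaft's flat faces the front edge too.
- small_knob: A smaller grey round knob without a pointer, 38 mm across, 29 mm high, standing on the worktop or the cooker top; it is from something else and stays where it is. Origin: centre of its underside.
Things that resemble listed ones, but are neither listed nor needed, are in the scene too. What is shaped like the knob but pink is not meant.

How it is judged:
At the end, for the whole second after the job is handed in: The knob with the pointer grip is on the bare shaft (within 6 mm of its axis), aligned with it within 20 degrees, upright, pushed home so that its underside is less than 4 mm off the panel, released and at rest (horizontal distance between knob and shaft below 0.006 m and z of knob in the frame of shaft below 0.004 m and angle between the x axis of knob and the x axis of shaft, either way round below 0.35 rad and angle between knob's own z axis and vertical below 0.12 rad and linear speed of knob below 0.02 m/s); the robot touches nothing.
It fails at once if the smaller round knob is moved by more than 25 mm (distance of small_knob from where it was at the start of the episode above 0.025 m).
It also fails if it takes over 42 s, if anything falls off the work surface, if the arm or the gripper's body presses on something with over 40 N, if the wrist force passes 120 N, or if a joint passes its speed limit or range.

## Working session

There is one attempt and no reset: what is moved stays moved. The work goes in short steps, Python scripts to look and compute and a tool call to move; the robot and the scene stay as the last step left them, time stands still between calls to the robot, and variables do not carry over. Pictures are saved under pics/ and viewed, at most 10 in all, crops included, and the job is handed in when it is done.

Besides the shell and the picture viewer there is one more tool, called after "Call:" by a JSON object that holds its "name" and its "arguments", one argument or row to a line. carry_out: Moves the arm, as the interface text tells. Its arguments: {"type":"object","properties":{"rows":{"type":"string"},"grip":{"type":"number"}},"required":["rows"]}

```bash
mkdir -p pics
cat > h.py <<'E'
import numpy as np, cv2
from rig import env, read_camera, calibration
from scipy.spatial.transform import Rotation as R
def cam(name,st=None):
    c=calibration(name)
    K=np.array(c["intrinsics"]);d=np.array(c["dist_coeffs"])
    if "mount" in c:
        T=np.eye(4);T[:3,:3]=R.from_quat(st["orientation"]).as_matrix();T[:3,3]=st["position"]
        T=T@np.array(c["mount"])
    else: T=np.linalg.inv(np.array(c["extrinsics"]))
    return K,d,T
def ray(C,px):
    K,d,T=C
    u=cv2.undistortPoints(np.array(px,float).reshape(-1,1,2),K,d).reshape(-1,2)
    v=np.c_[u[:,0],-u[:,1],-np.ones(len(u))]@T[:3,:3].T
    return T[:3,3],v
def onplane(C,px,z):
    o,v=ray(C,px); return o+v*((z-o[2])/v[:,2])[:,None]
def proj(C,P):
    K,d,T=C
    p=(np.atleast_2d(P)-T[:3,3])@T[:3,:3]
    return cv2.projectPoints(p*[1,-1,-1],np.zeros(3),np.zeros(3),K,d)[0].reshape(-1,2)
E
python3 - <<'E'
from h import *
s=env.observe();print({k:np.round(v,3) for k,v in s.items()})
for n in("scene","side","wrist"):
    im=read_camera(n);cv2.imwrite(f"pics/{n}0.png",im)
    C=cam(n,s);print(n,C[2].round(3).tolist(),C[0][0,0],C[1])
E
```

```text
{'t': np.float64(0.0), 'joint_positions': array([ 1.145,  0.259,  1.536,  0.   ,  1.348, -0.203]), 'qvel': array([ 0.   ,  0.   ,  0.001,  0.001, -0.001,  0.001]), 'effort': array([-0.0000e+00, -4.3732e+01, -2.8400e+01,  7.2000e-02,  4.2000e-02,
       -0.0000e+00]), 'position': array([0.121, 0.536, 0.218]), 'orientation': array([ 0.111,  0.994, -0.001, -0.   ]), 'force': array([-0.815,  0.229,  0.854]), 'ft_torque': array([-0.039, -0.038, -0.003]), 'grip_force': np.float64(0.0), 'gripper_width': np.float64(1.0)}
scene [[0.825, 0.264, -0.5, -0.065], [-0.565, 0.356, -0.745, -0.779], [-0.018, 0.897, 0.442, 0.548], [0.0, 0.0, 0.0, 1.0]] 454.2435806665937 [-0.09191895  0.          0.          0.          0.        ]
side [[0.948, 0.189, -0.258, 0.21], [-0.318, 0.5, -0.805, -0.827], [-0.023, 0.845, 0.534, 0.636], [0.0, 0.0, 0.0, 1.0]] 444.7227721620445 [-0.03488605  0.          0.          0.          0.        ]
wrist [[0.22, -0.939, -0.264, 0.047], [0.976, 0.211, 0.062, 0.553], [-0.002, -0.271, 0.963, 0.384], [0.0, 0.0, 0.0, 1.0]] 366.9002062298388 [-0.04492096  0.          0.          0.          0.        ]
```

View pics/scene0.png

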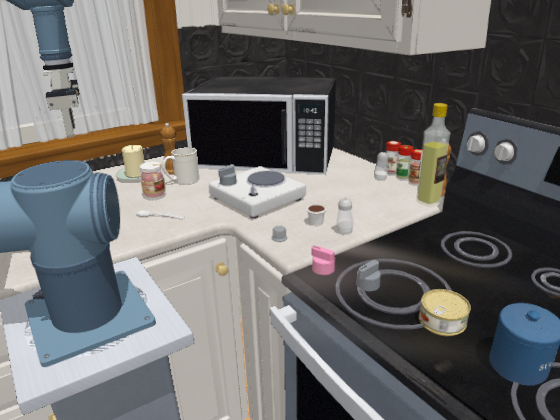

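View pics/side0.png

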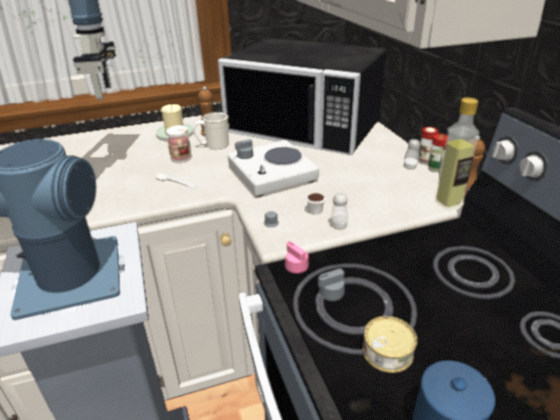

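The scene shows the bare shaft at (253,190), the fitted knob at (227,175), the small round knob at (279,234), pink knob at (323,260) and the grey pointer knob on the cooker at (368,277). In the side view these are at (262,170), (244,150), (271,219), (297,259) and (331,285).

Run:
```python
from h import *
A=cam("scene");B=cam("side")
for n,a,b in [("shaft",(253,190),(262,169)),("fitted",(227,175),(244,150)),("small",(279,234),(271,219)),("pink",(323,262),(297,261)),("knob",(368,277),(331,285)),("can",(445,297),(391,330))]:
    o1,v1=ray(A,a);o2,v2=ray(B,b);v1=v1[0];v2=v2[0]
    s,t=np.linalg.lstsq(np.c_[v1,-v2],o2-o1,rcond=None)[0]
    p=o1+s*v1;q=o2+t*v2;print(n,((p+q)/2).round(3),np.linalg.norm(p-q).round(4))
a=cv2.imread("pics/scene0.png");b=cv2.imread("pics/side0.png")
f=lambda i,x,y,w,h:cv2.resize(i[y:y+h,x:x+w],(400,300*2),interpolation=cv2.INTER_CUBIC)
top=np.hstack([cv2.resize(a[165:225,200:280+20+0],(400,240)),cv2.resize(b[135:195,220:320],(400,240))])
bot=np.hstack([cv2.resize(a[240:315,305:405],(400,300)),cv2.resize(b[235:310,270:370],(400,300))])
cv2.imwrite("pics/c1.png",np.vstack([top,bot]))
```

```text
shaft [0.498 0.2   0.062] 0.0036
fitted [0.475 0.303 0.078] 0.0058
small [0.468 0.034 0.012] 0.0015
pink [ 0.472 -0.135  0.014] 0.0066
knob [ 0.507 -0.235  0.018] 0.0015
can [ 0.543 -0.396  0.047] 0.0032
```

View pics/c1.png

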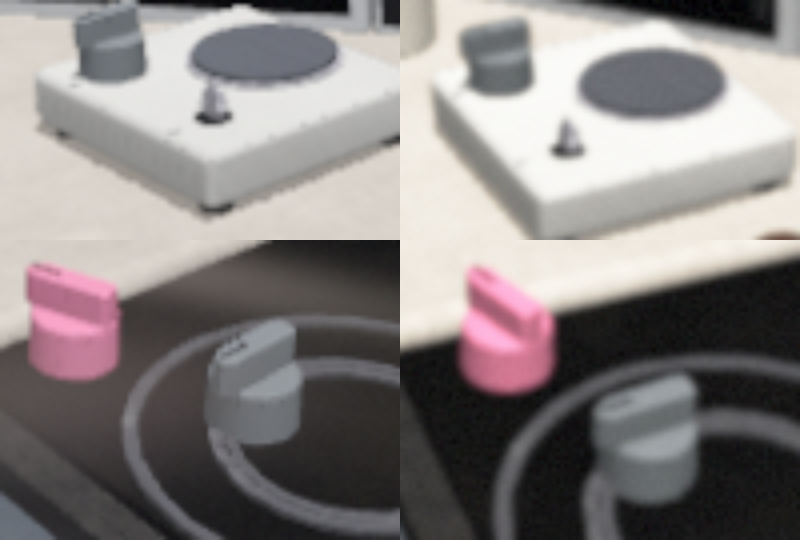

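Call:
{"name": "carry_out", "arguments": {
  "rows": "2 -3 0 0; 5 -6 0 0; 8 -9 0 0; 11 -12 0 0; 14 -15 0 0; 17 -18 0 0; 20 -21 0 0; 23 -24 0 0; 26 -27 0 0; 28 -29.5 0 0; 30 -31 0 0; 30 -31 0 0"
}}

```text
t: 1.35
position: [0.4236, 0.2244, 0.2184]
orientation: [0.113, 0.994, -0.0, 0.0]
force: [-0.5, -1.1, 0.3]
gripper_width: 1.002
grip_force: 0.0
```

Run:
```python
from h import *
s=env.observe();im=read_camera("wrist");cv2.imwrite("pics/w1.png",im);np.save("w1.npy",np.r_[s["position"],s["orientation"]])
print(s["t"],s["position"],s["force"])
A=cam("scene");B=cam("side")
for C,p in((A,[(363,266),(377.5,261)]),(B,[(325.5,275),(342.5,270)])):
    P=onplane(C,p,.048);d=P[1]-P[0];print(P.round(3),np.arctan2(d[1],d[0]))
```

```text
1.35 [0.42362411 0.22442404 0.21836204] [-0.5352795 -1.120232   0.2751093]
[[ 0.494 -0.231  0.048]
 [ 0.531 -0.234  0.048]] -0.1054035352867583
[[ 0.494 -0.236  0.048]
 [ 0.531 -0.234  0.048]] 0.048471819731322925
```

View pics/w1.png

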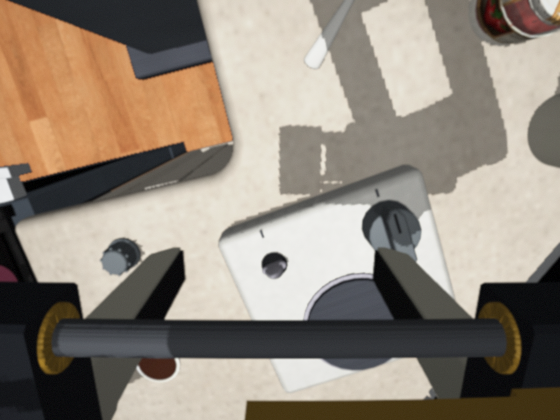

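The wrist view shows the shaft at about (274,265), tick marks on the panel at (262,233) and (377,192), the fitted knob at (392,228) and the small knob at (123,255).

Run:
```python
from h import *
a=np.load("w1.npy");C=cam("wrist",dict(position=a[:3],orientation=a[3:]))
im=cv2.imread("pics/w1.png");g=cv2.cvtColor(im,cv2.COLOR_BGR2GRAY)
m=(g<150).astype(np.uint8);n,l,st,c=cv2.connectedComponentsWithStats(m)
i=[]
for k in range(1,n):
    if st[k,4]>8 and 225<c[k][0]<430 and 170<c[k][1]<290: i.append(k);print(st[k],c[k].round(1),onplane(C,c[k],.05).round(4))
P=onplane(C,[(262,233),(377,192)],.05);d=P[1]-P[0];print(P.round(4),np.linalg.norm(d),np.arctan2(-d[0],d[1]))
cv2.imwrite("pics/c2.png",np.hstack([cv2.resize(im[220:300,230:310],(400,400),interpolation=cv2.INTER_CUBIC),cv2.resize(im[180:260,350:430],(400,400),interpolation=cv2.INTER_CUBIC)]))
```

```text
[260 230   4   7  13] [261.2 232.8] [[0.461  0.1985 0.05  ]]
[262 252  26  26 502] [274.1 264. ] [[0.4956 0.2032 0.05  ]]
[[0.4613 0.1992 0.05  ]
 [0.4458 0.314  0.05  ]] 0.11582549034637356 0.13419727469848144
```

View pics/c2.png

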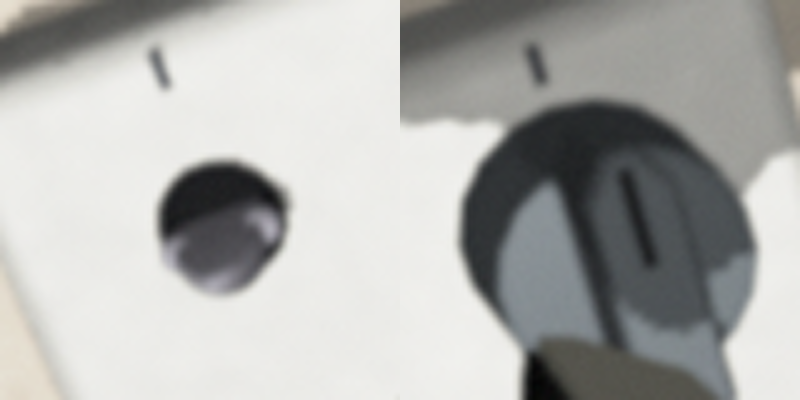

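Call:
{"name": "carry_out", "arguments": {
  "rows": "0 -3 0 0; 0 -7 0 0; 0 -11 0 0.02; 0 -15 0 0.05; 0 -19.5 0 0.08; 0 -24 0 0.1; 0 -28.5 0 0.13; 0.5 -33 0 0.16; 1 -37.5 0 0.18; 1.5 -42 0 0.2; 1.5 -45 0 0.2; 1.5 -46 0 0.2"
}}

```text
t: 2.6
position: [0.4366, -0.235, 0.2183]
orientation: [0.012, 1.0, 0.0, -0.0]
force: [0.4, 0.4, 0.3]
gripper_width: 1.003
grip_force: 0.0
```

Call:
{"name": "carry_out", "arguments": {
  "rows": "0 0 0 0; 0 0 0 0"
}}

```text
t: 2.8
position: [0.4364, -0.2317, 0.2185]
orientation: [0.011, 1.0, 0.001, -0.0]
force: [0.5, -0.3, -0.1]
gripper_width: 1.002
grip_force: 0.0
```

Run:
```python
from h import *
s=env.observe();im=read_camera("wrist");cv2.imwrite("pics/w2.png",im);np.save("w2.npy",np.r_[s["position"],s["orientation"]])
print(s["t"],s["position"],s["orientation"]);C=cam("wrist",s)
p=proj(C,[.507,-.235,.03])[0].astype(int);print(p)
x,y=max(p[0]-60,0),max(p[1]-60,0)
cv2.imwrite("pics/c3.png",np.hstack([cv2.resize(im,(400,300)),cv2.resize(im[y:y+120,x:x+120],(400,400))[:300] ]) if 0 else cv2.resize(im[y:y+120,x:x+160],(800,600),interpolation=cv2.INTER_CUBIC));print(x,y)
```

```text
2.8 [ 0.4363987  -0.23165547  0.21847179] [ 1.09626175e-02  9.99939639e-01  6.95776863e-04 -2.34003133e-04]
[276 252]
216 192
```

View pics/c3.png

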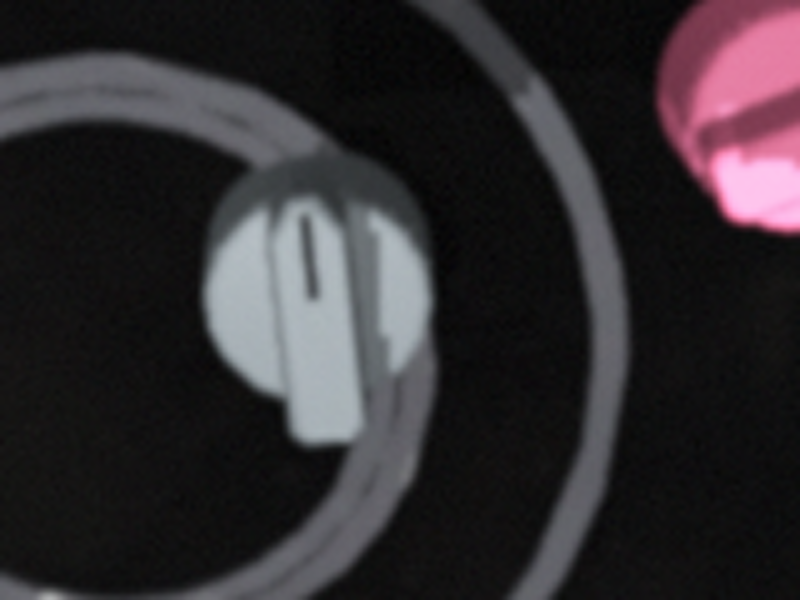

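The knob is seen from above: top-face nose at about (275.6,231.4), tail centre at (281.2,280.4); the pink one is at right.

Run:
```python
from h import *
a=np.load("w2.npy");C=cam("wrist",dict(position=a[:3],orientation=a[3:]))
for z in(.044,.048,.052):
    P=onplane(C,[(275.6,231.4),(281.2,280.4)],z);d=P[1]-P[0];L=np.linalg.norm(d);print(z,P.round(4),L,np.arctan2(d[1],d[0]),"axis",P[0]+d/L*.030,P[1]-d/L*.020)
# body top circle side tangents (row ~295 crop)
print(onplane(C,[(216+204/5,192+295/5),(216+432/5,192+295/5)],.028).round(4))
# dark line at z .048
P=onplane(C,[(216+305/5,192+215/5),(216+315/5,192+298/5)],.048);d=P[1]-P[0];print(np.arctan2(d[1],d[0]))
print(R.from_quat(a[3:]).as_matrix().round(4))
```

```text
0.044 [[ 0.479  -0.2351  0.044 ]
 [ 0.5322 -0.2306  0.044 ]] 0.05335302413443128 0.08468298885017439 axis [ 0.50888371 -0.23253304  0.044     ] [ 0.51222472 -0.23224943  0.044     ]
0.048 [[ 0.4776 -0.235   0.048 ]
 [ 0.5301 -0.2305  0.048 ]] 0.05272703239271017 0.08468298885017432 axis [ 0.5074868  -0.23247227  0.048     ] [ 0.51020406 -0.23224162  0.048     ]
0.052 [[ 0.4762 -0.2349  0.052 ]
 [ 0.5281 -0.2305  0.052 ]] 0.05210104065098906 0.08468298885017479 axis [ 0.50608989 -0.23241151  0.052     ] [ 0.5081834 -0.2322338  0.052    ]
[[ 0.5058 -0.2555  0.028 ]
 [ 0.5068 -0.2078  0.028 ]]
0.09124216989793259
[[-9.998e-01  2.190e-02 -5.000e-04]
 [ 2.190e-02  9.998e-01  1.400e-03]
 [ 5.000e-04  1.400e-03 -1.000e+00]]
```

Call:
{"name": "carry_out", "arguments": {
  "rows": "1 0 0 0.02; 2.5 0 -1 0.05; 4.5 0 -3 0.08; 6 0 -5 0.11; 7 0 -8 0.11; 7 0 -10 0.11; 7 0 -12 0.11; 7 0 -13 0.11; 7 0 -13 0.11; 7 0 -13 0.11",
  "grip": 0.5
}}

```text
t: 3.85
position: [0.5072, -0.2334, 0.0894]
orientation: [-0.044, 0.999, -0.0, 0.0]
force: [0.1, -1.1, 0.3]
gripper_width: 0.499
grip_force: 0.0
```

Run:
```python
from h import *
s=env.observe();im=read_camera("wrist");cv2.imwrite("pics/w3.png",im);np.save("w3.npy",np.r_[s["position"],s["orientation"]])
print(s["t"],s["position"],s["orientation"],s["gripper_width"])
```

```text
3.85 [ 0.50717576 -0.23337266  0.08935686] [-4.40462195e-02  9.99029383e-01 -2.62995544e-04  3.91524025e-04] 0.49883645733326987
```

View pics/w3.png

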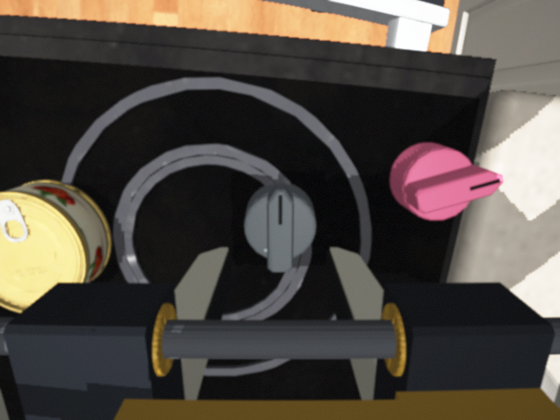

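The knob sits centred between the open fingers (column 280) with its bar parallel to the pads. Next I descend and grip.

Call:
{"name": "carry_out", "arguments": {
  "rows": "0 0.1 -2 0; 0 0.1 -4 0; 0 0.1 -5.2 0; 0 0.1 -5.8 0; 0 0.1 -5.8 0; 0 0.1 -5.8 0"
}}

```text
t: 4.5
position: [0.507, -0.233, 0.0314]
orientation: [-0.044, 0.999, -0.0, 0.0]
force: [-0.1, -0.1, 0.3]
gripper_width: 0.498
grip_force: 0.0
```

Call:
{"name": "carry_out", "arguments": {
  "rows": "0 0 0 0; 0 0 0 0; 0 0 0 0; 0 0 0 0; 0 0 0 0",
  "grip": 0
}}

```text
t: 5.0
position: [0.5066, -0.2326, 0.0308]
orientation: [-0.044, 0.999, -0.0, 0.0]
force: [0.3, 0.7, 0.3]
gripper_width: 0.17
grip_force: 30.0
```

Call:
{"name": "carry_out", "arguments": {
  "rows": "0 0 2 0; 0 0 5 0; 0 0 9 0; 0 2 12 0; 0 6 13 0; 0 10 13 0; -0.2 14 13 0.01; -0.4 18 13 0.02; -0.6 22 13 0.03; -0.8 26 13 0.04; -1 30 13 0.05; -1.2 33 13 0.05"
}}

```text
t: 6.2
position: [0.4939, 0.0996, 0.1607]
orientation: [-0.069, 0.998, 0.0, -0.0]
force: [1.7, -0.6, -1.3]
gripper_width: 0.165
grip_force: 30.0
```

Call:
{"name": "carry_out", "arguments": {
  "rows": "0 3 0 0; 0 6 0 0; 0 9 0 0; 0 10.6 0 0; 0 10.6 0 0; 0 10.6 -1 0; 0 10.6 -2 0; 0 10.6 -2 0; 0 10.6 -2 0; 0 10.6 -2 0"
}}

```text
t: 7.2
position: [0.4948, 0.2029, 0.1407]
orientation: [-0.068, 0.998, -0.0, 0.0]
force: [0.8, 1.0, -0.8]
gripper_width: 0.172
grip_force: 30.0
```

Run:
```python
from h import *
s=env.observe();im=read_camera("wrist");cv2.imwrite("pics/w4.png",im);np.save("w4.npy",np.r_[s["position"],s["orientation"]])
cv2.imwrite("pics/s4.png",read_camera("scene"));cv2.imwrite("pics/d4.png",read_camera("side"))
print(s["t"],s["position"],s["orientation"],s["gripper_width"],s["force"])
m=R.from_quat(s["orientation"]).as_matrix();print(np.arctan2(-m[0,1],m[1,1]))
a=cv2.imread("pics/s4.png")[130:220,190:310];b=cv2.imread("pics/d4.png")[110:200,210:330]
cv2.imwrite("pics/c4.png",np.vstack([np.hstack([cv2.resize(a,(400,300)),cv2.resize(b,(400,300))]),cv2.resize(im[150:300,80:480],(800,300))]))
```

```text
7.2 [0.49475063 0.20285569 0.14072065] [-6.80941262e-02  9.97678900e-01 -3.49275526e-05  4.66432800e-05] 0.17215867739233942 [ 0.84748361  1.03371328 -0.8342603 ]
0.13629371603649088
```

View pics/c4.png

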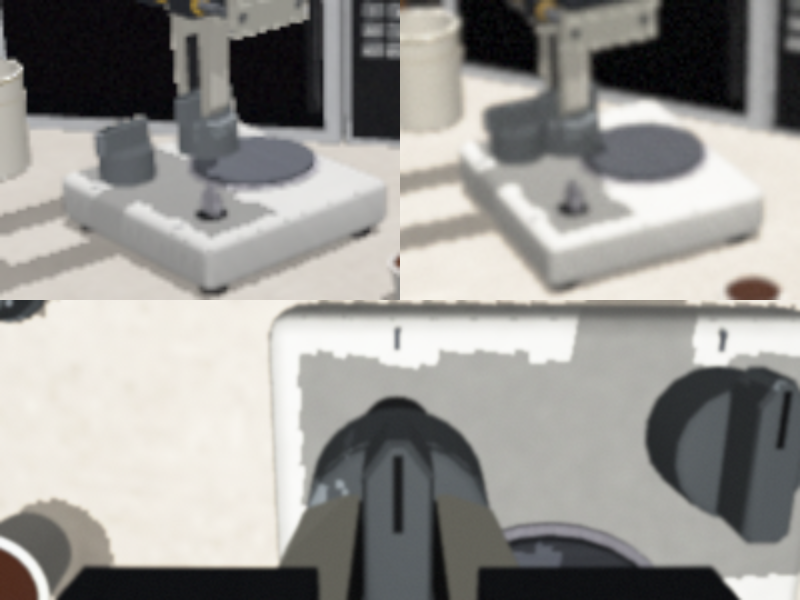

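Held knob is aligned with the tick and neighbour: nose top at (279,222.5), shaft's base disc front edge visible at (278.5,199). I compute the residual offset.

Run:
```python
from h import *
a=np.load("w4.npy");C=cam("wrist",dict(position=a[:3],orientation=a[3:]))
ux=np.array([np.cos(.135),np.sin(.135),0])
print("knob from nose",onplane(C,[(279,222.5)],.158)+.03*ux)
print("knob from body front",onplane(C,[(279,150+408/2-300/2)],.138)+.025*ux)
print("shaft from disc",onplane(C,[(278.5,199)],.05)+.012*ux)
T=onplane(C,[(278.5,169),(80+722/2,170)],.05);d=T[1]-T[0];print("ticks",T,np.linalg.norm(d),np.arctan2(-d[0],d[1]), T[0]+.035*ux)
# triangulate shaft & knob bottom from scene/side
A=cam("scene");B=cam("side")
g=lambda p,x,y:(x+p[0]*.3,y+p[1]*.3)
def tri(a,b):
    o1,v1=ray(A,a);o2,v2=ray(B,b);s,t=np.linalg.lstsq(np.c_[v1[0],-v2[0]],o2-o1,rcond=None)[0]
    return ((o1+s*v1[0]+o2+t*v2[0])/2).round(4)
print("proj plan axis in scene",proj(A,[[.4957,.2033,.05],[.4957,.2033,.11]]),g((211,213),190,130), g((208,142),190,130))
print("side",proj(B,[[.4957,.2033,.05],[.4957,.2033,.11]]),g((573-400,208),210,110),g((573-400,140),210,110))
```

```text
knob from nose [[0.49630957 0.20367499 0.158     ]]
knob from body front [[0.48857021 0.20261911 0.138     ]]
shaft from disc [[0.49540759 0.20325633 0.05      ]]
ticks [[0.46184796 0.19864257 0.05      ]
 [0.44639165 0.31353013 0.05      ]] 0.11592260361636839 0.13373120904292726 [0.4965295  0.20335323 0.05      ]
proj plan axis in scene [[252.25726786 194.5995037 ]
 [251.18618909 173.9494557 ]] (253.3, 193.9) (252.4, 172.6)
side [[260.88185241 172.00372537]
 [259.93595139 152.23831213]] (261.9, 172.4) (261.9, 152.0)
```

Call:
{"name": "carry_out", "arguments": {
  "rows": "0 0 -1 0; 0 0 -2 0; 0 0 -3 0; 0 0 -3.6 0; 0 0 -4 0; 0 0 -4.4 0; 0 0 -4.6 0; 0 0 -4.6 0"
}}

```text
t: 8.15
position: [0.4945, 0.2034, 0.0945]
orientation: [-0.069, 0.998, -0.0, -0.0]
force: [0.5, -0.4, -0.4]
gripper_width: 0.167
grip_force: 30.0
```

Call:
{"name": "carry_out", "arguments": {
  "rows": "0 0 -0.3 0; 0 0 -0.6 0; 0 0 -0.9 0; 0 0 -1.2 0; 0 0 -1.4 0; 0 0 -1.5 0; 0 0 -1.5 0"
}}

```text
t: 8.85
position: [0.4944, 0.203, 0.0825]
orientation: [-0.069, 0.998, -0.0, 0.0]
force: [-9.7, -5.7, 25.5]
gripper_width: 0.168
grip_force: 30.0
```

Call:
{"name": "carry_out", "arguments": {
  "rows": "-0.1 -0.05 0 0; -0.15 -0.1 0 0; -0.15 -0.1 -0.2 0; -0.15 -0.1 -0.3 0; -0.15 -0.1 -0.3 0; -0.15 -0.1 -0.3 0"
}}

```text
t: 9.45
position: [0.4949, 0.203, 0.0819]
orientation: [-0.069, 0.998, 0.0, 0.003]
force: [-11.1, -1.7, 37.3]
gripper_width: 0.17
grip_force: 30.0
```

Run:
```python
from h import *
a=read_camera("scene");b=read_camera("side");im=read_camera("wrist")
print(env.observe()["force"],env.observe()["position"])
f=lambda i,x,y:cv2.resize(i[y:y+75,x:x+100],(400,300),interpolation=cv2.INTER_CUBIC)
cv2.imwrite("pics/c5.png",np.vstack([np.hstack([f(a,205,145),f(b,215,125)]),cv2.resize(im[150:300,80:480],(800,300))]))
```

```text
[-11.43614916  -1.41010498  38.05031565] [0.49490985 0.20303009 0.08183563]
```

View pics/c5.png

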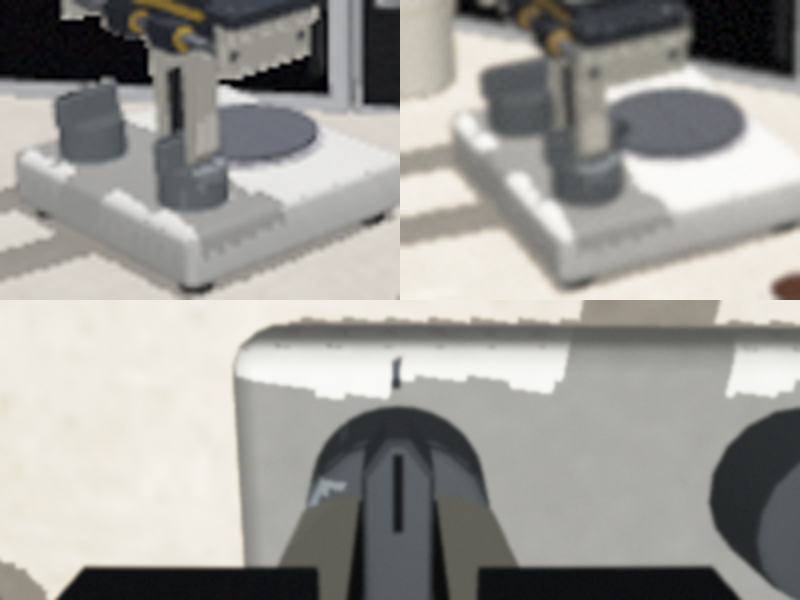

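Knob body looks flush on the panel in both outer views, and nose is aligned with its tick (column 278). I unload, release, then verify by pressing the bar top with the closed fingers.

Call:
{"name": "carry_out", "arguments": {
  "rows": "-0.05 0 0.1 0; -0.1 0 0.2 0; -0.1 0 0.3 0; -0.1 0 0.3 0"
}}

```text
t: 10.0
position: [0.4948, 0.203, 0.0819]
orientation: [-0.068, 0.998, 0.0, 0.003]
force: [0.5, -0.5, 11.9]
gripper_width: 0.164
grip_force: 30.0
```

Call:
{"name": "carry_out", "arguments": {
  "rows": "0 0 0 0; 0 0 0 0; 0 0 0 0; 0 0 1 0; 0 0 3 0; 0 0 4 0; 0 0 4 0; 0 0 4 0",
  "grip": 0.5
}}

```text
t: 10.8
position: [0.492, 0.2024, 0.1197]
orientation: [-0.069, 0.998, 0.0, 0.0]
force: [0.2, 0.9, 0.3]
gripper_width: 0.501
grip_force: 0.0
```

Call:
{"name": "carry_out", "arguments": {
  "rows": "0 0 0 0; 0 0 0 0; 0 0 0 0; 0 0 0 0; 0 0 -0.8 0; 0 0 -1.4 0; 0 0 -1.8 0; 0 0 -2.1 0; 0 0 -2.3 0; 0 0 -2.3 0",
  "grip": 0
}}

```text
t: 11.8
position: [0.4917, 0.2024, 0.0982]
orientation: [-0.069, 0.998, -0.0, -0.0]
force: [-6.7, -1.9, 14.7]
gripper_width: 0.006
grip_force: 7.3
```

Pressing on the bar top meets resistance at z = 98 mm, exactly the home height (50+48 mm). I retract and check once.

Call:
{"name": "carry_out", "arguments": {
  "rows": "0 0 1 0; 0 0 3 0; 0 0 6 0; -2 0 9 0; -5 0 12 0; -7 0 13 0; -7 0 13 0; -7 0 13 0; -7 0 13 0"
}}

```text
t: 12.7
position: [0.4225, 0.2023, 0.2259]
orientation: [-0.068, 0.998, -0.0, -0.0]
force: [-0.4, 0.3, -0.4]
gripper_width: 0.006
grip_force: 0.0
```

Run:
```python
from h import *
s=env.observe();cv2.imwrite("pics/w6.png",read_camera("wrist")[100:400]);print(s["position"],s["force"])
```

```text
[0.4224765  0.20230186 0.22588356] [-0.43560048  0.31400164 -0.35309699]
```

View pics/w6.png

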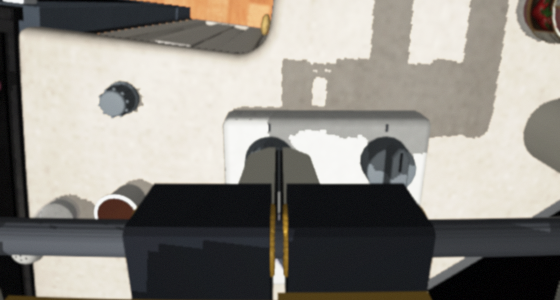

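The fitted knob is now partly hidden behind the closed fingers at (270,150), lined up with its tick. The small knob is still at (118,100), and the gripper touches nothing.

```bash
python3 -c "
from rig import env
print(env.job_done())"
```

```text
the job is handed in; nothing more can be done
None
```

The grey pointer knob is on the bare shaft, nose to the front edge, released, and the job is handed in; a fingertip press on the bar top met resistance at 98 mm, the home height, and the small round knob was not touched.

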